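# Raise the webcam on its telescoping post and hold it up

## Robot

A 6-joint arm with a two-finger parallel gripper is mounted at the origin on the work surface. World frame = base frame: x ahead of the robot, y to its left, z up, the work surface at z = 0. Lengths are in mm, angles in rad, forces in N, time in s.
With the tool pointing down it reaches from about 350 to 775 mm from the base axis. Payload 7.3 kg.
Tool frame: the origin (TCP) lies between the finger pads; the fingertips stand 22 mm ahead of it and the grasp point (between the pads) lies 3 mm ahead of it (nose_length is the distance from the TCP to the fingertips, in mm); z points along the fingers, y is the direction in which the jaws open and shut (so a half turn about z gives the same grasp; the last joint's range is limited). The gripper opens to 92 mm and grips with 3 to 60 N. Pads are 19 mm wide; open, the fingers measure 130 mm over their backs; the gripper's body (75 mm by 190 mm) begins 47 mm behind the grasp point.
Start: joints at [1.146, 0.342, 1.524, -0, 1.275, -0.146], TCP at [144.465, 504.75, 248.741] pointing down, gripper open.
Joint ranges: [-2.53, 2.53], [-0.77, 2.02], [0.04, 2.7], [-1, 4.14], [0.28, 2.66], [-3.11, 3.11]. Speed limits (rad/s): [2.57, 2.57, 3.14, 3.14, 3.14, 3.14].

## Interface

Orientations are given as [roll, pitch, yaw] about the fixed x, y, z axes, in that order (R = Rz(yaw) Ry(pitch) Rx(roll)).
In Python, from plant import get_obs, capture, close_job, nose_length gives the robot as it stands.
- The arm moves only by the tool step_arm, never from a script. Its argument "increments" is text: rows parted by semicolons, each of 7 numbers parted by spaces: the turn, a rotation vector about the tool's x, y, z in rad, then the shift along the tool's x, y, z in mm, then the opening, from -1 (shut) to 1 (fully open). A call has 1 to 20 rows; each row is the pose to reach, as a shift and turn from the pose commanded when the call began, along the tool's axes at that moment; what a row does not reach only later rows make up. A row lasts 1/8 s, in which the tool goes at most 62.5 mm and 10.7 degrees, less where a joint would pass 70% of its speed; a pose out of reach is approached as far as the arm can. A call with a gripper value outside its range is refused whole. The fingers move at their own pace and stop on an object; the grip force is fixed at half the most. Time passes only in rows, so rows that repeat a pose let the fingers close. It gives the time, the measured TCP pose, the force and the opening at its end, in the units of the state.
- get_obs(): the state, without advancing time (a new reading comes with each control period).
- capture(name): name is "scene" or "top"; returns a dict with "frame" (420x560x3 uint8, red, green, blue), "K" (3x3 intrinsics, pixels), "distortion" ([k1, k2, p1, p2, k3] as OpenCV has them; the pictures are not rectified), "extrinsics" (4x4, takes a point from world to camera coordinates). Camera axes: x right, y down, z forward; pixel columns grow to the right and rows downward; lengths in mm; the calibration is good to about 2 mm. A picture is of the moment at which its call begins. There is no depth.
- close_job(): hands the job in, once; it reports no verdict.
The state is a dict: "time": time; "joint_positions": joint angles; "dq": joint speeds; "tau": joint torques, N m; "tool_pos": TCP position; "tcp_rot": TCP orientation; "contact_force": force on the tool from outside, world axes, zero at the start; "moment": the same for the moment, N m; "grip_width": finger opening in mm.
Only numpy, scipy, OpenCV 4.12 (cv2) and the standard library are available. Lean on these libraries where they do the work, as an engineer would, in place of code of your own. Each camera call takes 0.05 s, during which the arm holds its last target.

## Task

Raise the webcam for a video call: grip its grey block head so that the round button in its side is squeezed in, twist the head anticlockwise (seen from above) to its stop to free the post, then pull it straight up past the first stop to the second, so that both tubes are fully out. The post sinks back if let go, so finish while still holding the head up there, and leave the mug, jar, block of notes and mouse where they are.

Things in the scene. Friction and masses are not known exactly. Their poses are not given: they have to be found in the camera images.
- stand: Fixed black foot of the webcam post: disc 100 mm across and 16 mm high that carries an upright outer tube 48 mm across, top 80 mm above the desk. Origin: centre of its underside, on the desk, on the post's vertical axis; z up. On it a grey collar 54 mm across, 80 to 90 mm above the desk; the head's underside is 5 mm above that when stowed. Cannot move.
- head: The webcam, a grey block 34 (x) x 40 (y) x 44 (z) mm on the post. Origin: block centre, on the post axis, 117 mm above the desk when stowed. z up; the lens (25 mm across, sticks out 5 mm) is on the -x face, which is black; the button (16 mm across, sticks out 5 mm) is at the centre of the +y face; the -y face is plain. Gripped across y at mid-height the button goes flush; gripped across x it is not pressed.
- button (a joint): Release button in the head, in m: 0 = out, 0.005 = pressed flush with the face. Spring, 2 N to start and 6 N when flush; released beyond 0.003. Until it is pressed, a latch keeps the upper tube in the lower tube.
- turn (a joint): Twist of the head and its tubes about the post's vertical axis, in rad, positive anticlockwise from above. Stowed at 0 to 0.15; end stop at 1.25. Below about 0.9 a bayonet lug keeps the lower tube down; beyond that it is free to rise. Friction about 0.06 N m; it stays where it is left.
- lower (a joint): How far the lower (thicker, aluminium) tube is pulled up out of the stand, in m: 0 = stowed, 0.055 = first stop. A return spring and the weight pull it down with 4 to 6 N, so it comes out before the upper tube.
- upper (a joint): How far the upper (thinner, steel) tube, which carries the head, is pulled up out of the lower tube, in m: 0 = stowed, 0.055 = its stop, the second stop of the post. A return spring and the weight pull it down with 7 to 9 N. With both tubes fully out the head is 110 mm higher than stowed.
- mug: White mug, 76 mm across, 85 mm high, loose, standing beside the post (about 155 mm from its axis). Bystander. Origin: centre of its underside.
- jar: Small amber jar, 56 mm across, 55 mm high, loose, on the other side of the post (about 155 mm from its axis). Bystander. Origin: centre of its underside.
- notes: Block of note paper 75 x 75 x 30 mm, loose, on the robot's side of the post (about 140 mm from its axis). Bystander. Origin: centre of its underside.
- mouse: Black computer mouse 105 x 62 x 32 mm, loose, to the robot's right. Bystander. Origin: centre of its underside.
Things that resemble listed ones, but are neither listed nor needed, are in the scene too. What is shaped like the stand but purple is not meant.

How it is judged (in metres and radians):
On the way, in this order (a step that is already met when the one before it is completed fails the run):
1. the head is twisted anticlockwise far enough to free the post (0.85 rad or more) (value of joint turn above 0.85 rad), for 0.1 s.
2. both tubes are pulled out to the second stop (value of joint each of lower, upper above 0.049 m), for 0.2 s.
At the end, for the whole second after the job is handed in: Both tubes are within 6 mm of fully out (0.055 m each), the head is turned by at least 0.85 rad, it is at rest (under 20 mm/s) and held by the fingers (contact over 2 N), and the mug, jar, notes or mouse does not touch it (all of step 2 and value of joint turn above 0.85 rad and contact force between head and the fingers above 2 N and linear speed of head below 0.02 m/s and contact force between head and mug below 0.2 N and contact force between head and jar below 0.2 N and contact force between head and notes below 0.2 N and contact force between head and mouse below 0.2 N); the arm keeps its last pose, push and grip.
It fails at once if the mug, jar, notes or mouse is moved by more than 30 mm (distance of any of mug, jar, notes, mouse from where it was at the start of the episode above 0.03 m).
It also fails if it takes over 35 s, if anything falls off the work surface, if the arm or the gripper's body presses on something with over 40 N, if the wrist force passes 120 N, or if a joint passes its speed limit or range.

## Working session

There is one attempt and no reset: what is moved stays moved. The work goes in short steps, Python scripts to look and compute and a tool call to move; the robot and the scene stay as the last step left them, time stands still between calls to the robot, and variables do not carry over. Pictures are saved under pics/ and viewed, and the job is handed in when it is done.

Besides the shell and the picture viewer there is one more tool, called after "Call:" as name(argument=value, ...), one argument or row to a line, values as JSON. step_arm: Moves the arm, as the interface text tells. Its arguments: {"type":"object","properties":{"increments":{"type":"string"}},"required":["increments"]}

```bash
mkdir -p pics
python3 - <<'E'
from plant import *
import cv2,json
print(get_obs(), nose_length)
for n in("scene","top"):
    c=capture(n); cv2.imwrite(f"pics/{n}0.png",c["frame"][:,:,::-1])
    print(n,c["K"],c["distortion"],c["extrinsics"])
E
```

```text
{'time': 0.0, 'joint_positions': array([ 1.14602292e+00,  3.42738014e-01,  1.52506435e+00, -4.09137803e-05,
        1.27538810e+00, -1.45970000e-01]), 'dq': array([ 0.00011107, -0.00063647,  0.00210536,  0.00032725, -0.00130466,
       -0.00023161]), 'tau': array([-4.57344740e-04, -4.31244314e+01, -2.44219261e+01,  7.15784915e-02,
        5.61089139e-02, -1.42144786e-04]), 'tool_pos': array([144.29376169, 504.37239839, 248.02048285]), 'tcp_rot': array([-3.14000614e+00, -1.93699322e-04,  2.86280104e+00]), 'contact_force': array([ 0.84475967, -0.15656695, -0.17985368]), 'moment': array([-0.03699505,  0.01595338, -0.08279265]), 'grip_width': 91.71228311031021} 22.0
scene [[392.30922377   0.         282.24347625]
 [  0.         392.30922377 209.99799335]
 [  0.           0.           1.        ]] [-0.08143344  0.          0.          0.          0.        ] [[ 5.67076698e-02  9.98383231e-01 -3.89409591e-03  3.86798162e+01]
 [ 5.52171134e-01 -3.46121269e-02 -8.33012028e-01 -2.36851643e+02]
 [-8.31800023e-01  4.50879636e-02 -5.53241174e-01  1.37233771e+03]
 [ 0.00000000e+00  0.00000000e+00  0.00000000e+00  1.00000000e+00]]
top [[416.9661425    0.         275.58246534]
 [  0.         416.9661425  208.33420748]
 [  0.           0.           1.        ]] [-0.00910491  0.          0.          0.          0.        ] [[-2.48943016e-02 -9.99679854e-01  4.52353226e-03 -5.90063141e+01]
 [-9.81676319e-01  2.35903431e-02 -1.89090189e-01  5.87738727e+02]
 [ 1.88922941e-01 -9.14791269e-03 -9.81949305e-01  9.84052888e+02]
 [ 0.00000000e+00  0.00000000e+00  0.00000000e+00  1.00000000e+00]]
```

View pics/scene0.png

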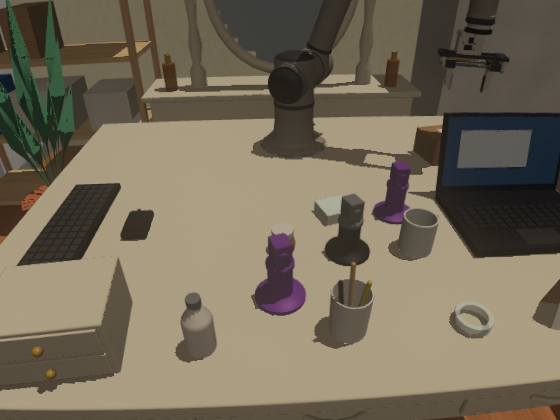

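View pics/top0.png

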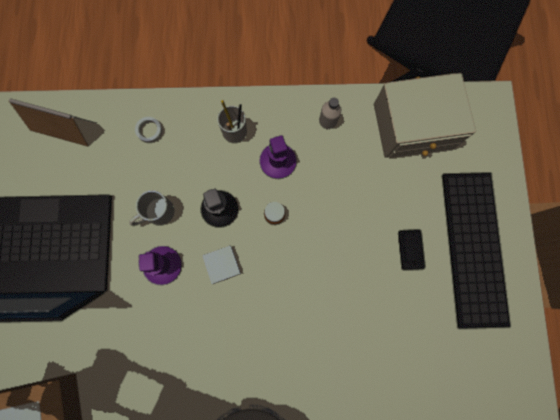

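The grey/black stand is at top (219,208), scene (348,248). The mug is left of it, the jar right and the notes nearer the robot; the two purple stands are decoys. I'll enlarge both views.

Run:
```python
import cv2
a=cv2.imread("pics/top0.png")[170:250,130:310]; b=cv2.imread("pics/scene0.png")[180:270,300:400]
f=lambda i,s:cv2.convertScaleAbs(cv2.resize(i,None,fx=s,fy=s,interpolation=cv2.INTER_CUBIC),alpha=1.8,beta=10)
cv2.imwrite("pics/topc.png",f(a[5:65,60:120],10)); cv2.imwrite("pics/scenec.png",f(b[:,10:],6.5))
```

```text
(no output)
```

View pics/topc.png

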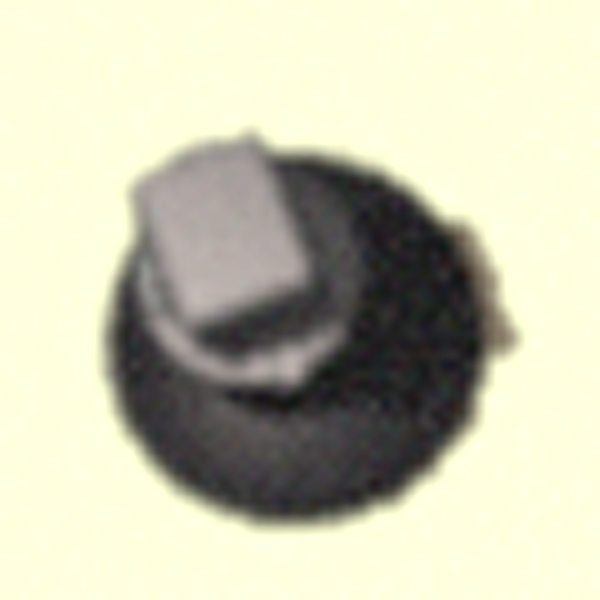

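View pics/scenec.png

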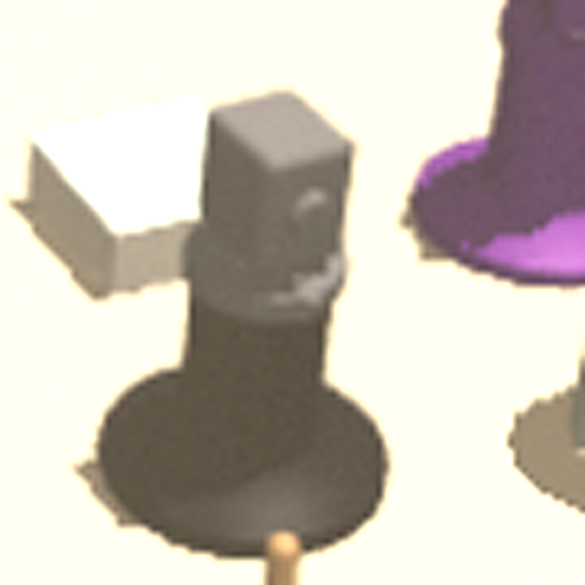

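```bash
cat > h.py <<'E'
import numpy as np, cv2
from plant import *
def proj(P,c):
    E=np.array(c["extrinsics"]); P=np.asarray(P,float).reshape(-1,3)
    return cv2.projectPoints(P,cv2.Rodrigues(E[:3,:3])[0],E[:3,3],np.array(c["K"]),np.array(c["distortion"]))[0][:,0]
def unproj(uv,c,z):
    E=np.array(c["extrinsics"]);n=cv2.undistortPoints(np.array([[uv]],float),np.array(c["K"]),np.array(c["distortion"]))[0,0]
    R=E[:3,:3];C=-R.T@E[:3,3];d=R.T@np.array([n[0],n[1],1]);return C+d*(z-C[2])/d[2]
E
python3 - <<'E'
from h import *
t=capture("top");s=capture("scene")
ct=[(190+(x-.0)/10,175+y/10) for x,y in [(140,190),(255,140),(312,285),(195,335)]]
cs=[(310+x/6.5,180+y/6.5) for x,y in [(208,108),(287,92),(352,148),(275,168)]]
for c,p in((t,ct),(s,cs)):
    W=np.array([unproj(q,c,139) for q in p]);print(W.round(1),W.mean(0).round(1))
    e=np.roll(W,-1,0)-W;print(np.hypot(*e[:,:2].T).round(1),np.degrees(np.arctan2(e[:,1],e[:,0])).round(1))
print("button",[unproj((310+312/6.5,180+207/6.5),s,z).round(1) for z in (117,)])
# foot centre top view: disc edge z=16
d=[(190+x/10,175+y/10) for x,y in[(105,340),(490,330),(290,525)]]
print([unproj(q,t,z).round(1) for q,z in zip(d,(12,12,0))])
E
```

```text
[[607.8  91.6 139. ]
 [619.   65.2 139. ]
 [584.5  52.  139. ]
 [573.4  78.8 139. ]] [596.2  71.9 139. ]
[28.8 37.  29.  36.7] [ -67.  -159.1  112.4   20.5]
[[592.   51.3 139. ]
 [583.9  78.4 139. ]
 [618.1  91.5 139. ]
 [627.8  65.3 139. ]] [605.5  71.6 139. ]
[28.3 36.6 28.  38.5] [ 106.7   21.1  -69.6 -158.6]
button [array([617.4,  81.4, 117. ])]
[array([597.6, 121.5,  12. ]), array([597.8,  21.4,  12. ]), array([549.6,  74.9,   0. ])]
```

Run:
```python
from h import *
t=capture("top");s=capture("scene")
for c in(t,s):
    E=c["extrinsics"];print((-E[:3,:3].T@E[:3,3]).round())
def draw(c,x,y,yaw,x0,y0,x1,y1,k,fn):
    im=cv2.resize(c["frame"][y0:y1,x0:x1,::-1],None,fx=k,fy=k,interpolation=cv2.INTER_CUBIC); im=cv2.convertScaleAbs(im,alpha=1.8,beta=10)
    def L(P,col):
        p=((proj(P,c)-[x0,y0]+.5)*k-.5); cv2.polylines(im,[p.round().astype(np.int32)],True,col,1,cv2.LINE_AA)
    a=np.linspace(0,2*np.pi,60)
    for r,z in((50,0),(50,16),(27,90),(27,80)): L(np.c_[x+r*np.cos(a),y+r*np.sin(a),0*a+z],(0,255,0))
    R=np.array([[np.cos(yaw),-np.sin(yaw)],[np.sin(yaw),np.cos(yaw)]])
    for z in(95,139): L(np.c_[([[17,20],[-17,20],[-17,-20],[17,-20]]@R.T)+[x,y],[z]*4],(0,0,255))
    b=np.c_[(np.c_[8*np.cos(a),0*a+25]@R.T)+[x,y],117+8*np.sin(a)];L(b,(255,0,0))
    b=np.c_[(np.c_[0*a-22,12.5*np.cos(a)]@R.T)+[x,y],117+12.5*np.sin(a)];L(b,(255,0,255))
    cv2.imwrite(fn,im)
x,y,w=600,72,np.radians(-69)
draw(t,x,y,w,190,175,250,235,9,"pics/to1.png");draw(s,x,y,w,310,180,390,270,6.5,"pics/so1.png")
```

```text
[ 390.  -64. 1078.]
[1270. -109.  562.]
```

View pics/to1.png

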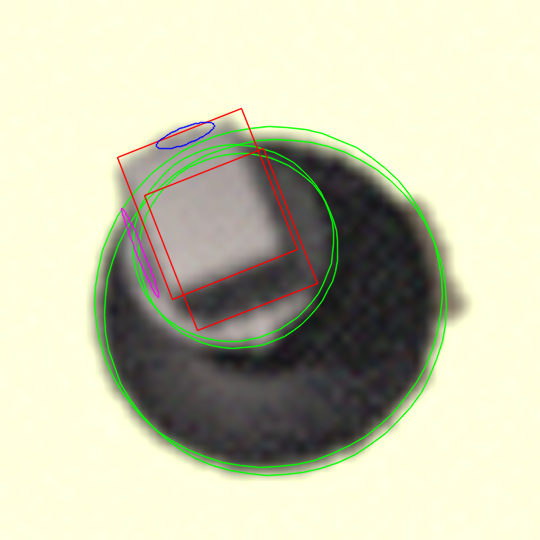

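View pics/so1.png

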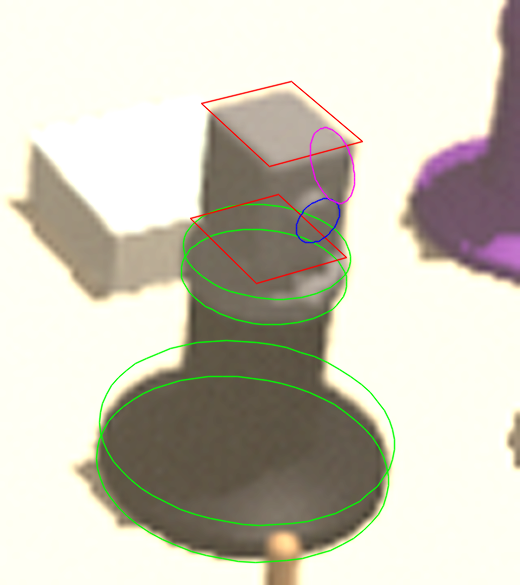

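Run:
```python
import numpy as np
y=2.8628;d=np.array([599-144.465,71.8-504.75])
print(d@[np.cos(y),np.sin(y)],d@[np.sin(y),-np.cos(y)], 2.8628-np.radians(111))
```

```text
-556.1304014782542 -291.14729137781075 0.9254845302862942
```

Call:
step_arm(
  increments="0 0 0.1 -40 -20.9 0 1; 0 0 0.2 -95 -49.7 0 1; 0 0 0.3 -150 -78.5 0 1; 0 0 0.4 -205 -107.3 0 1; 0 0 0.5 -260 -136 0 1; 0 0 0.6 -315 -165 0 1; 0 0 0.7 -370 -193.7 5 1; 0 0 0.8 -425 -222.5 15 1; 0 0 0.88 -480 -251.3 25 1; 0 0 0.925 -530 -277.5 35 1; 0 0 0.925 -556.1 -291.1 40 1; 0 0 0.925 -556.1 -291.1 40 1; 0 0 0.925 -556.1 -291.1 40 1",
)

```text
time: 1.92
tool_pos: [598.4, 72.4, 208.6]
tcp_rot: [-3.141, -0.001, 1.938]
contact_force: [0.1, -0.4, 1.0]
grip_width: 92.0
```

Run:
```python
from h import *
print(get_obs()["joint_positions"].round(3))
for n,(x0,y0,x1,y1) in(("top",(180,150,270,240)),("scene",(300,130,400,270))):
    c=capture(n);k=6 if n=="top" else 4.2
    cv2.imwrite(f"pics/{n}2.png",cv2.convertScaleAbs(cv2.resize(c["frame"][y0:y1,x0:x1,::-1],None,fx=k,fy=k,interpolation=cv2.INTER_CUBIC),alpha=1.8,beta=10))
```

```text
[-0.007  0.517  1.359  0.     1.267 -0.374]
```

View pics/top2.png

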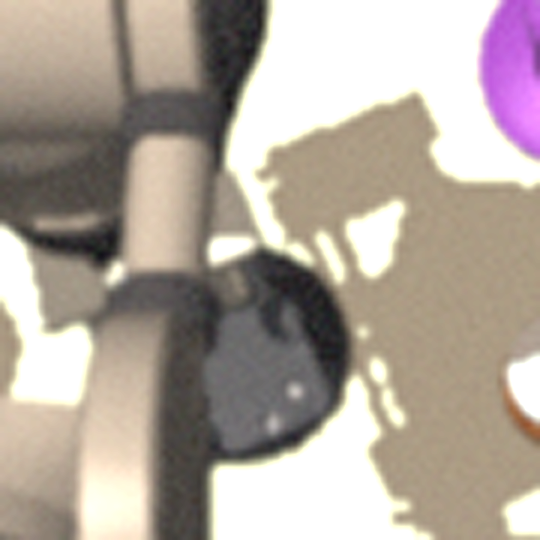

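View pics/scene2.png

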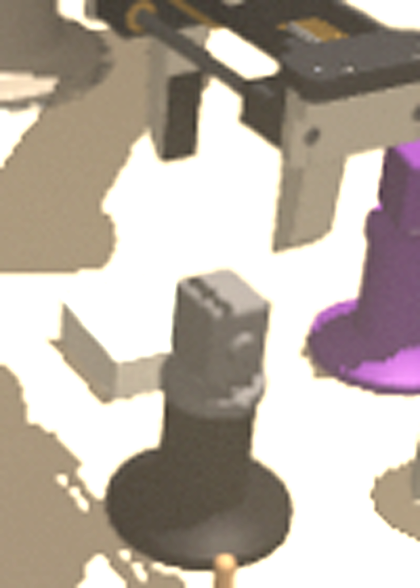

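The jaws line up with the button axis, with the near finger on the button's side and the far one opposite. I'll go down to mid-height and pause before closing.

Call:
step_arm(
  increments="0 0 0 0 0 25 1; 0 0 0 0 0 50 1; 0 0 0 0 0 70 1; 0 0 0 0 0 82 1; 0 0 0 0 0 88.5 1; 0 0 0 0 0 88.5 1",
)

```text
time: 2.78
tool_pos: [599.0, 72.1, 120.4]
tcp_rot: [3.141, 0.0, 1.938]
contact_force: [-0.9, 1.0, 0.4]
grip_width: 91.8
```

Run:
```python
from h import *
c=capture("scene");x0,y0,x1,y1=300,150,400,270;k=5
p=proj([[599,72,98],[599,72,139]],c);print((p-[x0,y0])*k)
cv2.imwrite(f"pics/scene3.png",cv2.convertScaleAbs(cv2.resize(c["frame"][y0:y1,x0:x1,::-1],None,fx=k,fy=k,interpolation=cv2.INTER_CUBIC),alpha=1.8,beta=10))
```

```text
[[253.87390431 323.21795665]
 [263.12269016 240.40172288]]
```

View pics/scene3.png

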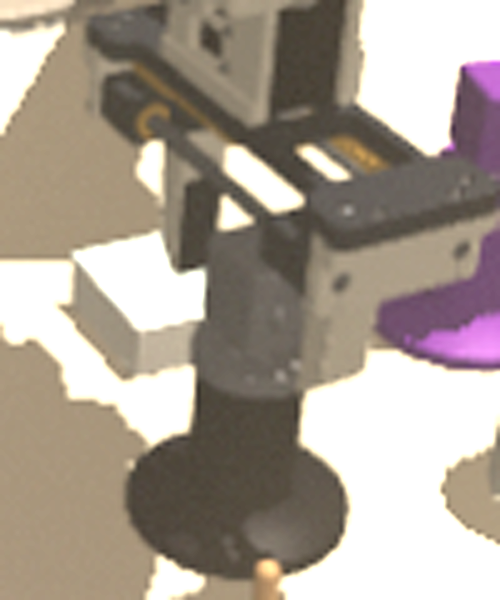

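Call:
step_arm(
  increments="0 0 0 0 0 0 0.2; 0 0 0 0 0 0 0; 0 0 0 0 0 0 -0.2; 0 0 0 0 0 0 -1; 0 0 0 0 0 0 -1; 0 0 0 0 0 0 -1; 0 0 0 0 0 0 -1; 0 0 0 0 0 0 -1",
)

```text
time: 3.82
tool_pos: [599.7, 72.1, 120.4]
tcp_rot: [3.14, 0.0, 1.938]
contact_force: [4.2, 3.3, -1.3]
grip_width: 39.8
```

Width 39.8 mm means the button is flush, and the side load is small. Next I'll twist anticlockwise.

Call:
step_arm(
  increments="0 0 -0.08 0 0 0 -1; 0 0 -0.18 0 0 0 -1; 0 0 -0.3 0 0 0 -1; 0 0 -0.42 0 0 0 -1; 0 0 -0.55 0 0 0 -1; 0 0 -0.55 0 0 0 -1",
)

```text
time: 4.58
tool_pos: [599.9, 72.3, 120.5]
tcp_rot: [3.139, 0.002, 2.489]
contact_force: [5.8, 2.6, -2.5]
grip_width: 39.9
```

Call:
step_arm(
  increments="0 0 -0.1 0 0 0 -1; 0 0 -0.2 0 0 0 -1; 0 0 -0.3 0 0 0 -1; 0 0 -0.4 0 0 0 -1; 0 0 -0.5 0 0 0 -1; 0 0 -0.53 0 0 0 -1; 0 0 -0.55 0 0 0 -1; 0 0 -0.55 0 0 0 -1",
)

```text
time: 5.58
tool_pos: [600.0, 72.5, 120.4]
tcp_rot: [3.14, 0.003, 3.038]
contact_force: [6.2, 4.1, -2.8]
grip_width: 39.9
```

Run:
```python
from plant import *
o=get_obs();print(o["moment"],o["contact_force"],o["joint_positions"],o["tcp_rot"])
```

```text
[ 0.90155473 -1.32335872  0.02783104] [ 6.17484751  4.10004548 -2.78015668] [-0.00707654  0.60481781  1.46593135  0.0014847   1.06815443 -1.47494771] [3.14003834e+00 2.55155124e-03 3.03795202e+00]
```

Call:
step_arm(
  increments="0 0 -0.04 0 0 0 -1; 0 0 -0.08 0 0 0 -1; 0 0 -0.08 0 0 0 -1",
)

```text
time: 5.95
tool_pos: [600.0, 72.6, 120.4]
tcp_rot: [3.14, 0.003, 3.118]
contact_force: [5.8, 4.3, -2.4]
grip_width: 39.9
```

Run:
```python
from h import *
o=get_obs();print(o["moment"],o["contact_force"],o["tcp_rot"])
c=capture("scene");x0,y0,x1,y1=300,150,400,270;k=5
cv2.imwrite(f"pics/scene4.png",cv2.convertScaleAbs(cv2.resize(c["frame"][y0:y1,x0:x1,::-1],None,fx=k,fy=k,interpolation=cv2.INTER_CUBIC),alpha=1.8,beta=10))
```

```text
[ 0.91637365 -1.28437542  0.06470677] [ 5.77998093  4.34804473 -2.4330008 ] [3.14023589e+00 2.55021035e-03 3.11823915e+00]
```

View pics/scene4.png

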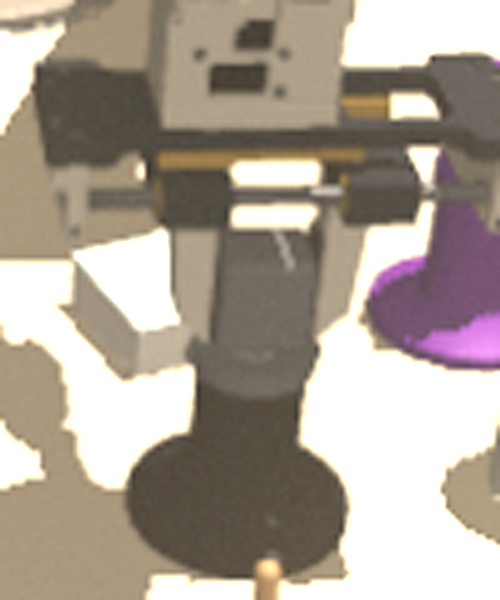

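The head has turned with the jaws and now faces the camera squarely, at least 1.18 rad round. I'll pull up slowly.

Call:
step_arm(
  increments="0 0 0 0 0 -5 -1; 0 0 0 0 0 -12 -1; 0 0 0 0 0 -20 -1; 0 0 0 0 0 -28 -1; 0 0 0 0 0 -35 -1; 0 0 0 0 0 -40 -1; 0 0 0 0 0 -40 -1",
)

```text
time: 6.88
tool_pos: [599.7, 72.5, 160.3]
tcp_rot: [3.14, 0.002, 3.118]
contact_force: [6.2, 4.6, -4.2]
grip_width: 40.2
```

Run:
```python
from h import *
o=get_obs();print(o["moment"],o["contact_force"],o["tcp_rot"])
c=capture("scene");x0,y0,x1,y1=300,150,400,270;k=5
cv2.imwrite(f"pics/scene5.png",cv2.convertScaleAbs(cv2.resize(c["frame"][y0:y1,x0:x1,::-1],None,fx=k,fy=k,interpolation=cv2.INTER_CUBIC),alpha=1.8,beta=10))
```

```text
[ 0.95498828 -1.22277662 -0.0253163 ] [ 6.2400467   4.55822179 -4.20145061] [3.14015793e+00 1.83231139e-03 3.11772138e+00]
```

View pics/scene5.png

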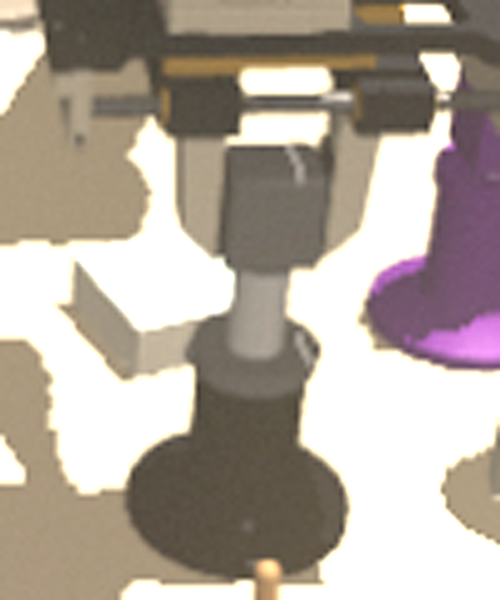

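The thick tube is coming out with the head and there's no slip. Continuing up.

Call:
step_arm(
  increments="0 0 0 0 0 -5 -1; 0 0 0 0 0 -12 -1; 0 0 0 0 0 -18 -1; 0 0 0 0 0 -24 -1; 0 0 0 0 0 -32 -1; 0 0 0 0 0 -40 -1; 0 0 0 0 0 -48 -1; 0 0 0 0 0 -56 -1; 0 0 0 0 0 -62 -1; 0 0 0 0 0 -66 -1; 0 0 0 0 0 -68 -1; 0 0 0 0 0 -68 -1",
)

```text
time: 8.43
tool_pos: [599.1, 72.5, 227.0]
tcp_rot: [3.14, -0.001, 3.118]
contact_force: [6.6, 3.1, -8.1]
grip_width: 39.9
```

Run:
```python
from h import *
o=get_obs();print(o["moment"],o["contact_force"],o["tcp_rot"])
c=capture("scene");x0,y0,x1,y1=290,110,410,270;k=3.7
cv2.imwrite(f"pics/scene6.png",cv2.convertScaleAbs(cv2.resize(c["frame"][y0:y1,x0:x1,::-1],None,fx=k,fy=k,interpolation=cv2.INTER_CUBIC),alpha=1.8,beta=10))
```

```text
[ 0.8154267  -1.38219347 -0.12158723] [ 6.56843262  3.13044775 -8.10222473] [ 3.14022153e+00 -5.20368696e-04  3.11780141e+00]
```

View pics/scene6.png

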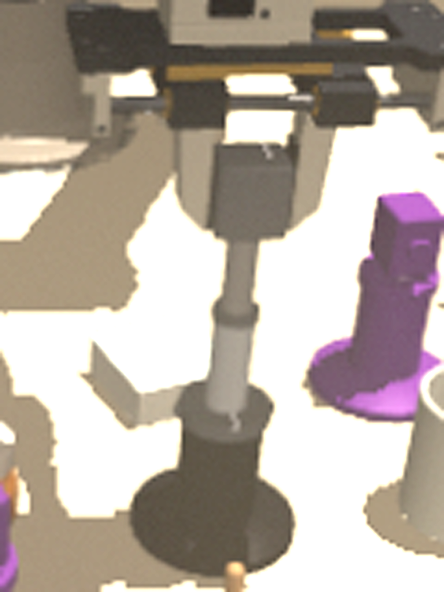

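Both tubes are out: thick tube at rows 318-410, thin tube at rows 240-310. The force is still only the spring's, so I'll creep to the stop.

Call:
step_arm(
  increments="0 0 0 0 0 -1 -1; 0 0 0 0 0 -2 -1; 0 0 0 0 0 -2.7 -1; 0 0 0 0 0 -2.7 -1; 0 0 0 0 0 -2.7 -1",
)

```text
time: 9.1
tool_pos: [599.1, 72.4, 229.5]
tcp_rot: [3.14, -0.001, 3.118]
contact_force: [5.9, 2.6, -7.2]
grip_width: 39.8
```

Run:
```python
from h import *
o=get_obs();print(o["tool_pos"],o["contact_force"],o["grip_width"])
```

```text
[599.10187613  72.4127776  229.49632667] [ 5.89923051  2.59911987 -7.20563501] 39.753981365400485
```

Call:
step_arm(
  increments="0 0 0 0 0 -0.8 -1; 0 0 0 0 0 -1.6 -1; 0 0 0 0 0 -1.6 -1; 0 0 0 0 0 -1.6 -1",
)

```text
time: 9.6
tool_pos: [598.9, 72.5, 230.6]
tcp_rot: [3.14, -0.002, 3.118]
contact_force: [6.8, 3.0, -9.3]
grip_width: 40.0
```

Run:
```python
from h import *
o=get_obs();print(o["tool_pos"],o["contact_force"],o["grip_width"])
c=capture("scene");x0,y0,x1,y1=290,110,410,270;k=3.7
cv2.imwrite(f"pics/scene7.png",cv2.convertScaleAbs(cv2.resize(c["frame"][y0:y1,x0:x1,::-1],None,fx=k,fy=k,interpolation=cv2.INTER_CUBIC),alpha=1.8,beta=10))
p=proj([[599,72,z] for z in (90,145,200,205,249)],c);print(((p-[x0,y0])*k).round())
cv2.imwrite("pics/full.png",c["frame"][:,:,::-1])
```

```text
[598.89818146  72.45307039 230.61027644] [ 6.79530637  2.95868273 -9.26842621] 40.02831197292946
[[224. 399.]
 [233. 317.]
 [242. 228.]
 [243. 220.]
 [252. 143.]]
```

View pics/scene7.png

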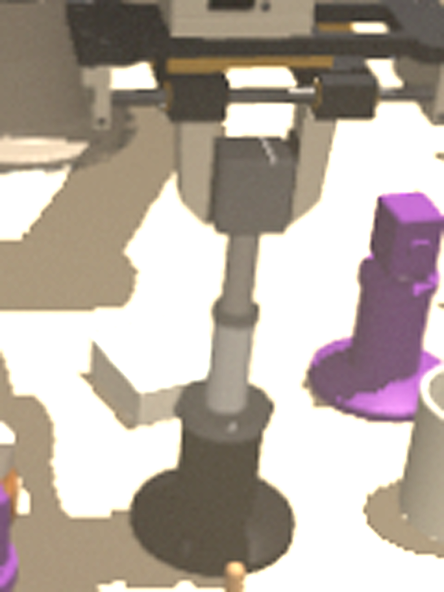

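View pics/full.png

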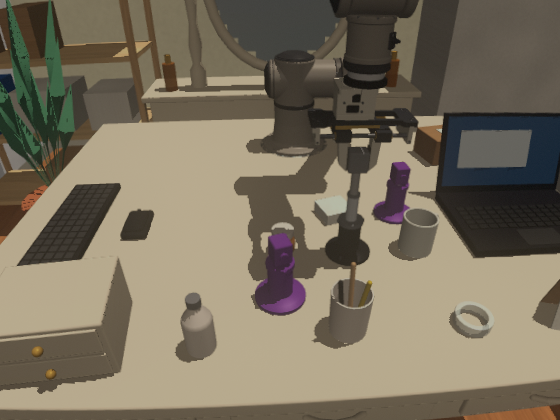

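Call:
step_arm(
  increments="0 0 0 0 0 -0.8 -1; 0 0 0 0 0 -1.5 -1; 0 0 0 0 0 -1.5 -1; 0 0 0 0 0 -1.5 -1",
)

```text
time: 10.15
tool_pos: [598.5, 72.5, 230.8]
tcp_rot: [3.14, -0.004, 3.118]
contact_force: [7.1, 3.4, -16.2]
grip_width: 39.7
```

Run:
```python
from h import *
o=get_obs();print(o["tool_pos"],o["contact_force"],o["grip_width"],o["dq"].round(4))
```

```text
[598.48051128  72.46897397 230.76639936] [  7.08504611   3.44555846 -16.20839691] 39.741820492536235 [-0.0002 -0.0006  0.0007  0.002  -0.0014  0.0007]
```

The stop is felt: vertical force rose from 9 to 16 N and the TCP hardly moved. I'll ease off 0.5 mm, settle and hand in.

Call:
step_arm(
  increments="0 0 0 0 0 0.5 -1; 0 0 0 0 0 0.5 -1; 0 0 0 0 0 0.5 -1; 0 0 0 0 0 0.5 -1",
)

```text
time: 10.65
tool_pos: [598.5, 72.5, 230.7]
tcp_rot: [3.14, -0.004, 3.118]
contact_force: [6.8, 4.1, -14.3]
grip_width: 39.7
```

Run:
```python
from h import *
o=get_obs();print(o["time"],o["tool_pos"],o["contact_force"],o["grip_width"])
print(close_job())
```

```text
10.65 [598.4999185   72.4631614  230.73096923] [  6.81798816   4.14441791 -14.34234474] 39.65708625454079
the job is handed in; nothing more can be done
None
```

The webcam is up at the second stop with both tubes out, and the job was handed in at 10.65 s with the gripper still holding the head. No verdict was reported.

- **Grip:** I gripped the head across its button faces. The jaws closed to 39.8 mm on the 40 mm block, so the button is flush.
- **Twist:** I turned the head 1.18 rad anticlockwise. I stopped before feeling the end stop itself (the wrist moment stayed near 0.06 N m), but the post was free to rise.
- **Lift:** I pulled straight up about 110 mm. At the top the vertical force rose from 9 N to 16 N while the tool barely moved, which is the second stop. I then eased off 0.5 mm, leaving 14 N.
- **Last checks:** The opening was 39.7 mm, and the arm was at rest just before the final 0.5 mm. The last picture, taken just before the final 1 mm of lift, shows both tubes out and the head between the pads. By eye, the mug, notes and the small black object I took for the mouse are where they were; the jar is partly hidden behind a purple stand in that view.
- **Disagreement:** The two cameras put the head about 9 mm apart along x at first. I trusted the top view, and the side load during the grip stayed under 9 N.

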